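Snap the brass insert home in a jig knob with the hand press

ROBOT

A 6-joint arm with a two-finger parallel gripper is mounted at the origin on a cart in front of the work surface, level with it; the furniture and walls round the work are solid. World frame = base frame: x ahead of the robot, y to its left, z up, the work surface at z = 0. Lengths are in m, angles in rad, forces in N, time in s.
With the tool pointing down it reaches from about 0.25 to 0.775 m from the base axis. Payload 4 kg.
Tool frame: the origin (TCP) lies midway between the tips of the shut fingers; the grasp point (between the pads) lies 19 mm behind it; z points along the fingers, y is the line along which they close (so a half turn about z gives the same grasp; the last joint's range is limited). The gripper opens to 94 mm and grips with 3 to 60 N. Pads are 16 mm wide; open, the fingers measure 119 mm over their backs; the gripper's body (75 mm by 177 mm) begins 78 mm behind the grasp point.
Start: joints at [1.011, 0.087, 1.371, -0, 1.684, -0.103], TCP at [0.243, 0.494, 0.206] pointing down, gripper open.
Joint ranges: [-3.1, 3.1], [-0.76, 2.03], [0.27, 2.55], [-1.08, 4.22], [0.17, 2.65], [-2.57, 2.57]. Speed limits (rad/s): [2.79, 2.79, 3.14, 3.14, 3.14, 3.14].

INTERFACE

Orientations are given as [roll, pitch, yaw] about the fixed x, y, z axes, in that order (R = Rz(yaw) Ry(pitch) Rx(roll)).
In Python, from bench import robot gives the robot as it stands.
- The arm moves only by the tool servo_tool, never from a script. Its argument "moves" is a list of rows, each a list of 5 numbers: the shift along the tool's x, y, z in units of 25 mm (1.0 is 25 mm), then the turn about the tool's z in units of 6 degrees (1.0 is 6 degrees), then the closure, from 0 (fully open) to 1 (shut). In form: [[dx, dy, dz, yaw, gripper], ...]. A call has 1 to 10 rows; each row is the pose to reach, as a shift and turn from the pose commanded when the call began, along the tool's axes at that moment; what a row does not reach only later rows make up. A row lasts 1/12 s, in which the tool goes at most 41.7 mm and 7.16 degrees, less where a joint would pass 70% of its speed; a pose out of reach is approached as far as the arm can. A call with a gripper value outside its range is refused whole. The fingers move at their own pace and stop on an object; the grip force is fixed at half the most. Time passes only in rows, so rows that repeat a pose let the fingers close. It gives the time, the measured TCP pose, the force, the opening and the grip force at its end, in the units of the state.
- robot.get_obs(): the state, without advancing time (a new reading comes with each control period).
- robot.snapshot(name): name is "side" or "top" or "wrist"; returns a dict with "image" (420x560x3 uint8, blue, green, red), "fx", "fy", "cx", "cy" (pixels), "eye" and "orientation" of the camera in the world; the wrist camera has in their place "T_tool_cam" (4x4, takes a point from camera to tool coordinates, whose origin is the TCP and whose axes are the flange's). Camera axes: x right, y down, z forward; pixel columns grow to the right and rows downward; lengths in m; the calibration is good to about 2 mm. A picture is of the moment at which its call begins: read the wrist's pose just before it. There is no depth.
- robot.close_job(): hands the job in; it is judged then, once.
The state is a dict: "time": time; "joint_positions": joint angles; "qvel": joint speeds; "joint_torque": joint torques, N m; "tool_pos": TCP position; "ee_rot": TCP orientation; "wrist_force": force on the tool from outside, world axes, zero at the start; "wrist_torque": the same for the moment, N m; "width": finger opening in m; "finger_force": force on a finger pad.
Only numpy, scipy, OpenCV 4.12 (cv2) and the standard library are available. Lean on these libraries where they do the work, as an engineer would, in place of code of your own. Each camera call takes 0.05 s, during which the arm holds its last target. There are 200 camera calls.

TASK

Lay the wooden knob whose brass insert still stands proud in the nest of the hand press, its two ends facing the two pads, and let go of it. Then squeeze the press's two handles together until the resistance peaks and gives as the insert snaps home, and stop squeezing there: bearing down on it any further bruises the wood. Let the handles spring open and leave the knob lying in the nest.

Things in the scene. Friction and masses are not known exactly. Their poses are not given: they have to be found in the camera images.
- knob: The knob to be finished: plain square red-brown block, rounded edges, 28 (x) by 34 (y) by 28 (z) mm, about 0.19 kg, lying on the bench. Origin at the centre of its underside. Its y axis runs through its two ends; the brass insert stands proud of the +y end (42 mm over all). It may lie in the nest either way round. Hold it by its 28 mm sides (across x), never by the insert.
- knob_mid (a point): Centre of the knob's wooden block, 14 mm above its underside.
- insert (a joint): How far the insert is in, m: 0 at the start, 0.005 home, collar against the wood. A snap fit: the force between the pads rises to 20 to 25 N over the first 2 mm, then gives: the insert springs home by itself and stays (let off before that, it springs back). On each finger at the grips that is a rise from 2 N to 11 to 13 N, then a drop back to 2 N.
- insert_face (a point): Centre of the outer face of the insert's round brass collar (21 mm across, 3 mm thick): 25 mm from knob_mid along the knob's y when proud, 20 mm when home.
- finished_knob: Another knob of the same size whose insert is already home (37 mm over all); a bystander.
- press: Hand press, fixed: plywood board 165 by 150 by 15 mm, grey yoke at the back, two dark steel handles leading forward from it side by side over the board's front edge, 42 mm above the bench. x points from the grips back to the yoke, y to the left handle; origin on the bench, 5 mm behind the nest's middle. The yoke starts 57 mm behind the nest's middle; its bolt heads stand 65 mm above the bench.
- nest (a point): Middle of the floor of the dark wooden nest between the pads, 28 mm above the bench; axes as the press. The knob lies here, its y along the press's y. Channel 31.5 mm wide across x, rims 6 mm high, open at both ends, 26 mm long in y. Over it face two 18 mm pads, 14 mm above this floor: open, the left one is 26.5 mm from the middle, the right one 23.5 to 29.5, as its adjusting screw was left.
- grip_mid (a point): Point midway between the two grips, 95 mm in front of the nest, 42 mm above the bench and with only the bench below; axes as the press. The place to squeeze, from above, closing along the press's y.
- left_grip (a point): Middle of the left (+y) rubber grip, a round bar 14 mm thick along the press's x, reaching 30 mm in front of this point and as far behind; 28.5 mm from the press's middle plane when open, so the two grips measure 71 mm over their outsides.
- right_grip (a point): The same on the right (-y) handle.
- handle_left (a joint): Angle of the left handle, rad: 0 open, against its stop, to 0.122 squeezed right in. It turns about the yoke bolt 170 mm behind the grip, 75 mm behind the pad: the pads move 0.44 of what the grips move. Its spring (1.5 to 2 N at the grip) opens it when let go. The insert gives somewhere between 0.06 and 0.12, by the adjusting screw: it must be felt.
- handle_right (a joint): The same for the right handle (inwards positive). What bruises the knob: over 18 N on each finger at the grips before the insert is home (less than the gripper's least full grip, so close in small steps and read the force), or over 8 N once it is home. After the give the grips close about 2 mm freely, then 1 mm adds 2 to 3 N.
Things that resemble listed ones, but are neither listed nor needed, are in the scene too. What is shaped like the knob but blue or purple is not meant.

How it is judged:
By the outcome, as a careful person would: the job done as asked, in the order asked, and still so for the second after the job is handed in, with the robot touching nothing.
It also fails if it takes over 54 s, if anything falls off the work surface, if the arm or the gripper's body presses on something with over 40 N, if the wrist force passes 120 N, or if a joint passes its speed limit or range.

## Working session

There is one attempt and no reset: what is moved stays moved. The work goes in short steps, Python scripts to look and compute and a tool call to move; the robot and the scene stay as the last step left them, time stands still between calls to the robot, and variables do not carry over. Pictures are saved under pics/ and viewed, at most 13 in all, crops included, and the job is handed in when it is done.

Besides the shell and the picture viewer there is one more tool, called after "Call:" in YAML: its name, and indented under it one key for each argument. servo_tool: Moves the arm, as the interface text tells. Its arguments: {"type":"object","properties":{"moves":{"type":"array"}},"required":["moves"]}

```bash
mkdir -p pics
python3 - <<'E'
from bench import robot
import cv2,json,numpy as np
o=robot.get_obs();print(o)
for n in("top","side"):
    s=robot.snapshot(n);cv2.imwrite(f"pics/{n}0.png",s.pop("image"));print(n,s)
    json.dump({k:np.asarray(v).tolist() for k,v in s.items()},open(n+".json","w"))
E
```

```text
{'time': 0.0, 'joint_positions': array([ 1.01090102e+00,  8.79507909e-02,  1.37223372e+00, -1.08704370e-05,
        1.68360871e+00, -1.03103442e-01]), 'qvel': array([-0.00060486,  0.00031598,  0.00031963, -0.00162252,  0.00040317,
       -0.00022033]), 'joint_torque': array([-2.12412924e-03, -3.40189183e+01, -3.02419209e+01,  7.16187176e-02,
        3.31295910e-02, -1.55611942e-04]), 'tool_pos': array([0.24230557, 0.49313792, 0.20431691]), 'ee_rot': array([-3.13940266e+00, -2.15737795e-04,  2.68479934e+00]), 'wrist_force': array([ 0.31761517,  0.06793336, -0.27077426]), 'wrist_torque': array([0.02662578, 0.03297445, 0.0276533 ]), 'finger_force': 0.0, 'width': 0.09401933089136369}
top {'fx': 507.81665690559396, 'fy': 507.81665690559396, 'cx': 272.61227163884996, 'cy': 211.8968950395431, 'eye': array([0.34852758, 0.09160345, 0.9977815 ]), 'orientation': array([-2.9330019 ,  0.0052263 , -1.65918486])}
side {'fx': 408.03782008917017, 'fy': 408.03782008917017, 'cx': 283.0286940787121, 'cy': 210.18247245934631, 'eye': array([ 0.49524362, -0.6538806 ,  0.54801859]), 'orientation': array([-2.13680895,  0.02404252, -0.06324756])}
```

View pics/top0.png

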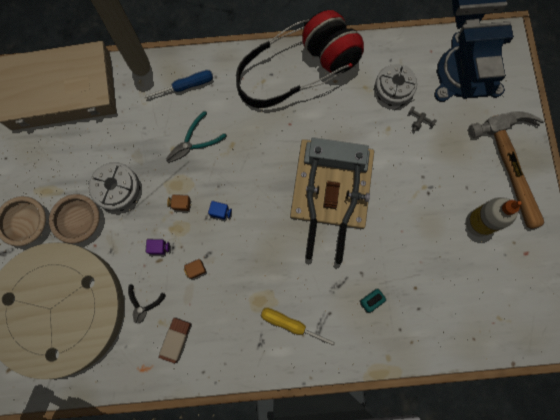

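View pics/side0.png

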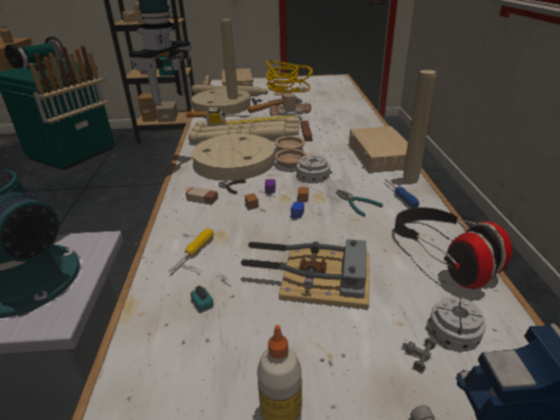

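Top view: two red-brown candidates, at (179,203) and (195,269); the blue (219,210) and purple (157,246) ones are decoys. The press is at (332,185), with its grips towards (311,240) and (341,245). I'll enlarge both candidates and the press.

Run:
```python
import cv2,numpy as np
im=cv2.imread("pics/top0.png")
im=cv2.convertScaleAbs(im,alpha=1.8)
a=cv2.resize(im[185:285,140:235],(400,421),interpolation=cv2.INTER_CUBIC)
b=cv2.resize(im[130:270,285:385],(300,420),interpolation=cv2.INTER_CUBIC)
cv2.imwrite("pics/crop0.png",np.hstack([a[:420],b]))
```

```text
(no output)
```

View pics/crop0.png

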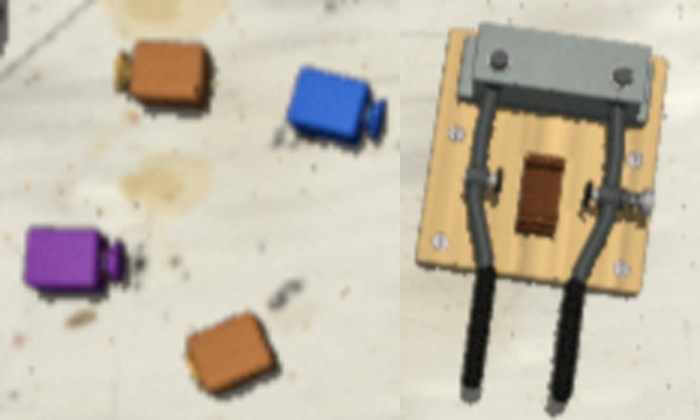

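Crop: the upper-left knob (179,203) shows a neck and collar well out to its left, so it is proud. The lower one (195,269) shows only a thin brass edge, so it is finished. The press is clear, with its nest at crop (541,195). I'll work out the positions.

```bash
cat > h.py <<'E'
import json,numpy as np,cv2
from scipy.spatial.transform import Rotation as Ro
def ray(n,px,z):
    c=json.load(open(n+".json"));R=Ro.from_euler("xyz",c["orientation"]).as_matrix()
    d=R@np.array([(px[0]-c["cx"])/c["fx"],(px[1]-c["cy"])/c["fy"],1]);e=np.array(c["eye"])
    return e+d*(z-e[2])/d[2]
def proj(n,P):
    c=json.load(open(n+".json"));R=Ro.from_euler("xyz",c["orientation"]).as_matrix()
    q=R.T@(np.asarray(P)-c["eye"]);return np.array([c["cx"]+c["fx"]*q[0]/q[2],c["cy"]+c["fy"]*q[1]/q[2]])
E
python3 - <<'E'
from h import *
im=cv2.imread("pics/top0.png");hsv=cv2.cvtColor(im,cv2.COLOR_BGR2HSV)
A=lambda x,y:(140+x/4.21,185+y/4.21)
B=lambda x,y:(285+(x-400)/3,130+y/3)
print("knob collar",ray("top",A(122,72),.014)[:2],"top-centre",ray("top",A(170,71),.028)[:2], "far end",ray("top",A(207,74),.028)[:2])
print("bystander",ray("top",A(233,352),.028)[:2])
n=ray("top",B(541,195),.034);print("nest",n)
for l,p,z in[("TL",(455,30),.015),("TR",(665,58),.015),("BR",(638,293),.015),("BL",(417,262),.015),("boltL",(499,61),.065),("boltR",(622,76),.065),("tipL",(472,395),.042),("tipR",(562,400),.042)]:print(l,ray("top",B(*p),z)[:2].round(4))
E
```

```text
knob collar [0.594696   0.28204643] top-centre [0.58966709 0.25700783] far end [0.58668921 0.23989498]
bystander [0.45642648 0.2351741 ]
nest [ 0.57540879 -0.03985649  0.034     ]
TL [0.6998 0.0028]
TR [ 0.6672 -0.1366]
BR [ 0.5086 -0.0982]
BL [0.5421 0.0438]
boltL [ 0.6585 -0.0187]
boltR [ 0.6414 -0.0961]
tipL [0.4489 0.0189]
tipR [ 0.4408 -0.037 ]
```

Call:
servo_tool:
  moves:
    - [-16.6,-2.35,0,12.4,0]
    - [-16.6,-2.35,0,12.4,0]
    - [-16.6,-2.35,0,12.4,0]
    - [-16.6,-2.35,0,12.4,0]
    - [-16.6,-2.35,0,12.4,0]
    - [-16.6,-2.35,0,12.4,0]
    - [-16.6,-2.35,0,12.4,0]
    - [-16.6,-2.35,0,12.4,0]
    - [-16.6,-2.35,0,12.4,0]
    - [-16.6,-2.35,0,12.4,0]

```text
time: 0.93
tool_pos: [0.5883, 0.2577, 0.2048]
ee_rot: [-3.141, 0.0, 1.428]
wrist_force: [-0.6, 1.1, -0.4]
width: 0.0938
finger_force: 0.0
```

Run:
```python
from bench import robot
import cv2,json,numpy as np
o=robot.get_obs();s=robot.snapshot("wrist")
im=s.pop("image");cv2.imwrite("pics/w1.png",im);print(o["tool_pos"],o["ee_rot"],s)
s.update(tool_pos=o["tool_pos"],ee_rot=o["ee_rot"])
json.dump({k:np.asarray(v).tolist() for k,v in s.items()},open("w1.json","w"))
```

```text
[0.58829537 0.2576817  0.20482445] [-3.14060699e+00  2.58076679e-04  1.42843580e+00] {'fx': 335.4122457445695, 'fy': 335.4122457445695, 'cx': 282.3467617752258, 'cy': 212.5363995565287, 'T_tool_cam': array([[ 1.61240386e-04, -9.63846147e-01, -2.66459338e-01,
         7.71661301e-02],
       [ 9.99999566e-01, -8.92345191e-05,  9.27903916e-04,
         1.39431867e-03],
       [-9.18133985e-04, -2.66459372e-01,  9.63845714e-01,
        -1.80730473e-01],
       [ 0.00000000e+00,  0.00000000e+00,  0.00000000e+00,
         1.00000000e+00]])}
```

View pics/w1.png

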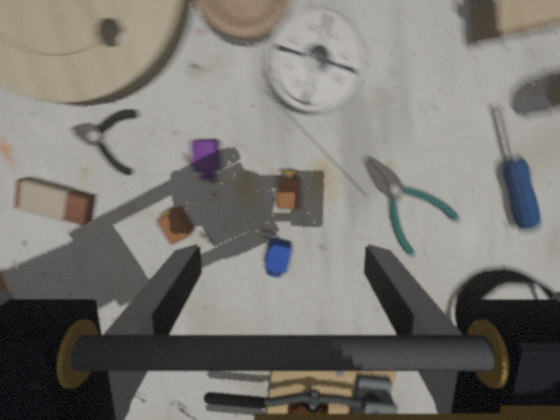

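Wrist view: the proud knob's block is at (288,191) with its insert pointing up-image (289,172), which is world +y. The blue and purple decoys and the finished knob (176,224) stand clear. I'll measure the block by colour.

```bash
cat >> h.py <<'E'
def wray(f,px,z):
    c=json.load(open(f));R=Ro.from_euler("xyz",c["ee_rot"]).as_matrix();T=np.array(c["T_tool_cam"])
    d=R@T[:3,:3]@np.array([(px[0]-c["cx"])/c["fx"],(px[1]-c["cy"])/c["fy"],1]);e=R@T[:3,3]+c["tool_pos"]
    return e+d*(z-e[2])/d[2]
E
python3 - <<'E'
from h import *
im=cv2.imread("pics/w1.png");x0,y0=262,158
c=im[y0:y0+60,x0:x0+55];h=cv2.cvtColor(c,cv2.COLOR_BGR2HSV)
cv2.imwrite("pics/w1c.png",cv2.convertScaleAbs(cv2.resize(c,None,fx=10,fy=10,interpolation=cv2.INTER_CUBIC),alpha=2))
m=((h[...,0]<13)&(h[...,1]>110)).astype(np.uint8)
n,l,st,ce=cv2.connectedComponentsWithStats(m);k=1+st[1:,4].argmax();print(st[k],ce[k]+[x0,y0])
r=cv2.minAreaRect(np.argwhere(l==k)[:,::-1].astype(np.float32));print(r)
for p in cv2.boxPoints(r)+[x0,y0]:print(p,wray("w1.json",p,.028)[:2],wray("w1.json",p,0)[:2])
E
```

```text
[20 32  7  4 12] [285.08333333 191.75      ]
((22.941177368164062, 33.76470947265625), (2.9104275703430176, 5.820855140686035), 75.96376037597656)
[281.76470566 191.05882645] [0.58956703 0.26001472] [0.58868679 0.2542292 ]
[287.41176605 189.6470623 ] [0.59585728 0.26069259] [0.59546965 0.25496016]
[288.11764908 192.4705925 ] [0.59618664 0.25748516] [0.59582481 0.25150155]
[282.47058868 193.88235474] [0.58988235 0.25680205] [0.5890268  0.25076494]
```

View pics/w1c.png

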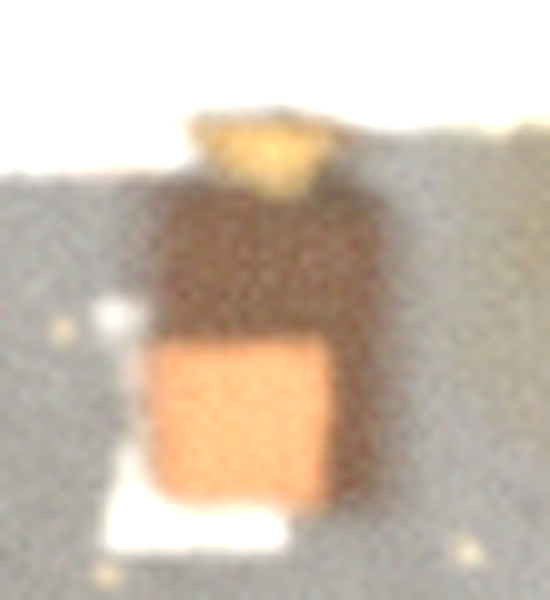

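Crop: the block spans x 145–380 and y 185–510 (half in the gripper's shadow), with the brass collar standing well out of the top end. This is the proud knob. Its centre is about (0.593, 0.2565) and its yaw about -0.19. I'll descend and grip it.

Call:
servo_tool:
  moves:
    - [0,0.19,0,0.47,0.3]
    - [0,0.19,2,0.47,0.3]
    - [0,0.19,4,0.47,0.3]
    - [0,0.19,5.5,0.47,0.3]
    - [0,0.19,6.8,0.47,0.3]
    - [0,0.19,7.4,0.47,0.3]
    - [0,0.19,7.8,0.47,0.3]
    - [0,0.19,7.8,0.47,0.3]
    - [0,0.19,7.8,0.47,0.3]
    - [0,0.19,7.8,0.47,0.3]

```text
time: 1.82
tool_pos: [0.5936, 0.2593, 0.0133]
ee_rot: [3.137, -0.002, 1.386]
wrist_force: [1.1, -0.1, -0.2]
width: 0.0657
finger_force: 0.0
```

Call:
servo_tool:
  moves:
    - [0,0,0,0,0.5]
    - [0,0,0,0,0.6]
    - [0,0,0,0,0.66]
    - [0,0,0,0,0.7]
    - [0,0,0,0,0.74]
    - [0,0,0,0,0.8]
    - [0,0,0,0,0.9]
    - [0,0,0,0,0.9]
    - [0,0,0,0,0.9]

```text
time: 2.57
tool_pos: [0.5919, 0.2586, 0.0107]
ee_rot: [3.141, -0.0, 1.386]
wrist_force: [-0.5, 0.5, 1.0]
width: 0.028
finger_force: 29.8
```

Call:
servo_tool:
  moves:
    - [0,0,-1,0,0.9]
    - [0,0,-2.5,0,0.9]
    - [0,0,-4,0,0.9]
    - [-1.2,0.12,-5.4,0.1,0.9]
    - [-2.6,0.26,-6.6,0.2,0.9]
    - [-4.1,0.41,-7.3,0.3,0.9]
    - [-5.6,0.56,-7.6,0.44,0.9]
    - [-7.1,0.71,-7.6,0.44,0.9]
    - [-8.6,0.86,-7.6,0.44,0.9]
    - [-10.1,1.0,-7.6,0.44,0.9]

```text
time: 3.4
tool_pos: [0.5692, 0.004, 0.2003]
ee_rot: [-3.141, 0.0, 1.34]
wrist_force: [-0.3, -0.2, -2.1]
width: 0.0274
finger_force: 29.8
```

Call:
servo_tool:
  moves:
    - [-1.5,0.15,0,0,0.9]
    - [-2.8,0.28,0,0,0.9]
    - [-3.7,0.37,0,0,0.9]
    - [-4.16,0.41,0,0,0.9]
    - [-4.16,0.41,0,0,0.9]
    - [-4.16,0.41,0,0,0.9]
    - [-4.16,0.41,0,0,0.9]
    - [-4.16,0.41,0,0,0.9]

```text
time: 4.07
tool_pos: [0.5563, -0.0961, 0.2004]
ee_rot: [-3.141, -0.001, 1.342]
wrist_force: [-0.2, 0.1, -0.8]
width: 0.0275
finger_force: 29.8
```

Run:
```python
from bench import robot
import cv2,json,numpy as np
o=robot.get_obs();s=robot.snapshot("wrist")
im=s.pop("image");cv2.imwrite("pics/w2.png",cv2.convertScaleAbs(im,alpha=1.6));print(o["tool_pos"],o["ee_rot"],o["width"],o["finger_force"],o["time"])
s.update(tool_pos=o["tool_pos"],ee_rot=o["ee_rot"])
json.dump({k:np.asarray(v).tolist() for k,v in s.items()},open("w2.json","w"))
```

```text
[ 0.55625369 -0.09606097  0.20036378] [-3.14135014e+00 -7.58684926e-04  1.34179976e+00] 0.027504067227436462 29.818250834941864 4.0667
```

View pics/w2.png

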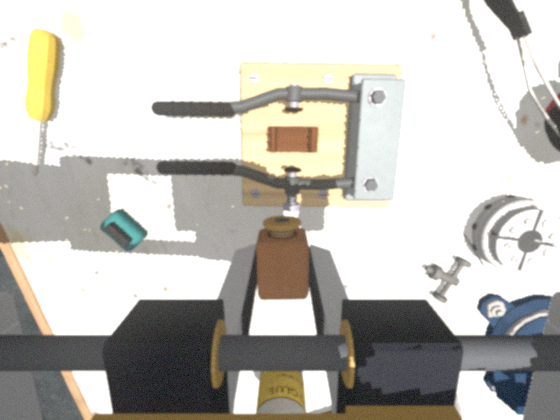

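Wrist view: the knob is held straight, block at (283,262) with its insert up. The nest is at (293,139), the pads at about (293,108) and (291,172), the grips at (195,108) and (200,168), and the bolts at (378,97) and (371,184). I'll enlarge the nest.

Run:
```python
import cv2
im=cv2.imread("pics/w2.png")[85:205,240:400]
cv2.imwrite("pics/w2c.png",cv2.resize(im,None,fx=5,fy=5,interpolation=cv2.INTER_CUBIC)[:600])
```

```text
(no output)
```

View pics/w2c.png

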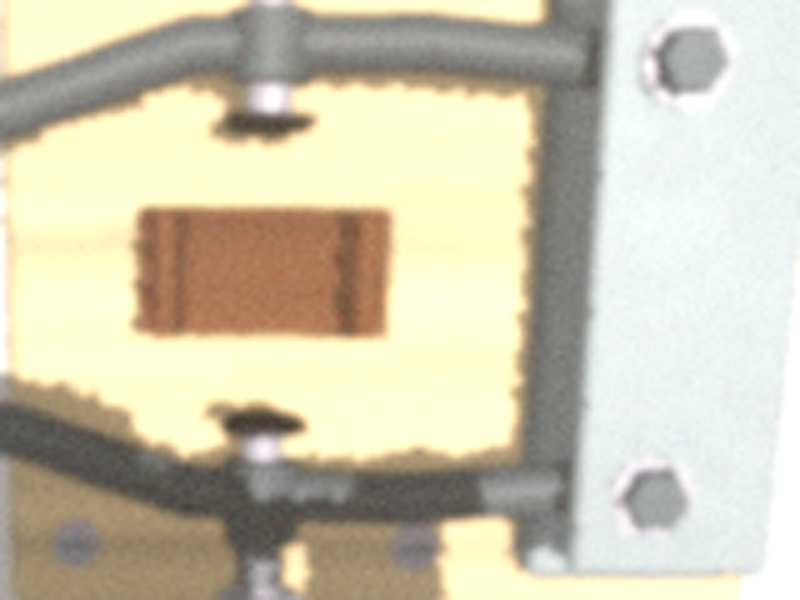

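Run:
```python
from h import *
f="w2.json";C=lambda x,y:(240+x/5,85+y/5)
j=json.load(open(f));tp=np.array(j["tool_pos"])
for l,p,z in[("nest",C(262,271),.033),("nestL",C(262,208),.031),("nestR",C(262,333),.031),("padL",C(262,135),.051),("padR",C(262,410),.051),("padLc",C(262,128),.042),("padRc",C(262,418),.042),("boltL",C(690,60),.065),("boltR",C(655,499),.065),("gripLtip",(156,108),.042),("gripRtip",(160,167),.042),("gripLend",(234,108),.042),("gripRend",(236,168),.042)]:
    print(l,wray(f,p,z)[:2].round(4))
R=Ro.from_euler("xyz",j["ee_rot"]).as_matrix()
z=tp[2]-.0107+.028
for p in[(258,297),(308,297),(260,230),(307,230),(283,222)]:
    print(p,(R.T@(wray(f,p,z)-tp)).round(4),(R.T@(wray(f,p,z-.028)-tp)).round(4))
```

```text
nest [ 0.5811 -0.0418]
nestL [ 0.5839 -0.0298]
nestR [ 0.5784 -0.0541]
padL [ 0.5863 -0.0163]
padR [ 0.575  -0.0669]
padLc [ 0.5869 -0.0149]
padRc [ 0.5746 -0.0697]
boltL [ 0.6631 -0.0213]
boltR [ 0.6444 -0.0986]
gripLtip [0.4591 0.0174]
gripRtip [ 0.4446 -0.0378]
gripLend [5.325e-01 3.000e-04]
gripRend [ 0.5192 -0.0562]
(258, 297) [-0.0155 -0.0116 -0.0173] [-0.0314 -0.0139  0.0107]
(308, 297) [-0.0155  0.0155 -0.0173] [-0.0314  0.0179  0.0107]
(260, 230) [ 0.0228 -0.0099 -0.0173] [ 0.0135 -0.0118  0.0107]
(307, 230) [ 0.0228  0.0142 -0.0173] [0.0135 0.0164 0.0107]
(283, 222) [ 0.0271  0.0019 -0.0173] [0.0185 0.002  0.0107]
```

Call:
servo_tool:
  moves:
    - [1,0.15,0,0,0.9]
    - [2,0.3,0.5,0,0.9]
    - [2.2,0.34,1.5,0,0.9]
    - [2.2,0.34,2.5,0,0.9]
    - [2.2,0.34,3.5,0,0.9]
    - [2.2,0.34,4.2,0,0.9]
    - [2.2,0.34,4.6,0,0.9]
    - [2.2,0.34,4.6,0,0.9]
    - [2.2,0.34,4.6,0,0.9]
    - [2.2,0.34,4.6,0,0.9]

```text
time: 4.95
tool_pos: [0.5781, -0.0461, 0.0873]
ee_rot: [3.138, -0.0, 1.34]
wrist_force: [-0.1, 0.1, -1.0]
width: 0.0277
finger_force: 29.8
```

Run:
```python
from bench import robot
import cv2,json,numpy as np
o=robot.get_obs();s=robot.snapshot("wrist")
im=s.pop("image");cv2.imwrite("pics/w3.png",cv2.resize(cv2.convertScaleAbs(im,alpha=1.6)[110:350,130:450],None,fx=2.5,fy=2.5,interpolation=cv2.INTER_CUBIC));print(o["tool_pos"],o["ee_rot"],o["width"],o["finger_force"],o["time"])
s.update(tool_pos=o["tool_pos"],ee_rot=o["ee_rot"])
json.dump({k:np.asarray(v).tolist() for k,v in s.items()},open("w3.json","w"))
```

```text
[ 0.57812048 -0.04605856  0.08732119] [ 3.13842765e+00 -3.50027414e-04  1.34000348e+00] 0.02769621812264346 29.818305373191833 4.95
```

View pics/w3.png

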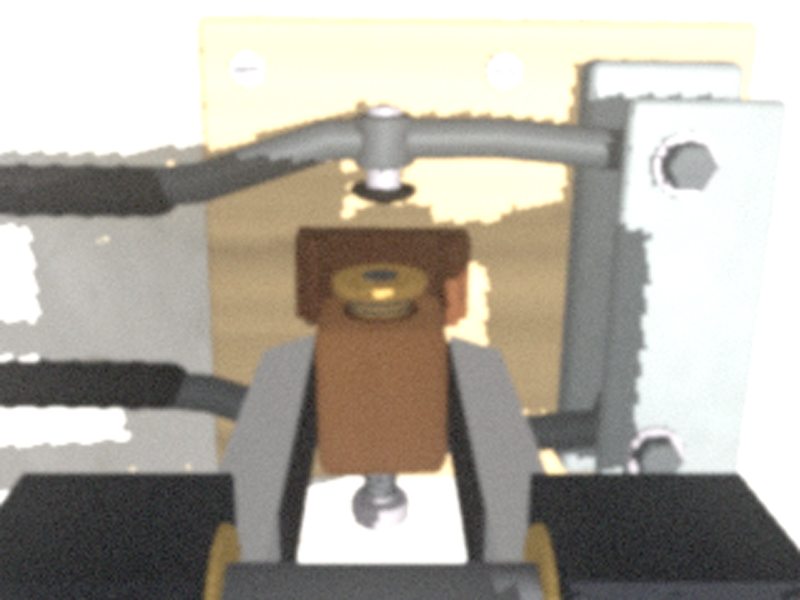

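Wrist view: the knob (crop x 317–446) sits centred over the nest (298–469). Its insert faces the left pad (384,190). I'll check the lengthwise offset.

Run:
```python
from h import *
f="w3.json";j=json.load(open(f));tp=np.array(j["tool_pos"]);R=Ro.from_euler("xyz",j["ee_rot"]).as_matrix()
C=lambda x,y:(130+x/2.5,110+y/2.5)
for l,p,z in[("nest+y edge",C(384,229),.034),("padL top",C(384,200),.051),("padL mid",C(384,193),.042),("rear edge",C(381,472),.1046),("front edge",C(381,300),.1046),("collar top out",C(379,266),.1011)]:
    print(l,(R.T@(wray(f,p,z)-tp)).round(4))
```

```text
nest+y edge [0.0207 0.0025 0.0533]
padL top [0.0327 0.0025 0.0363]
padL mid [0.0328 0.0025 0.0453]
rear edge [-0.0166  0.0016 -0.0173]
front edge [ 0.0228  0.0016 -0.0173]
collar top out [ 0.0291  0.0012 -0.0138]
```

Call:
servo_tool:
  moves:
    - [0.08,0.016,0.4,0,0.9]
    - [0.08,0.016,0.8,0,0.9]
    - [0.08,0.016,1.2,0,0.9]
    - [0.08,0.016,1.4,0,0.9]
    - [0.08,0.016,1.5,0,0.9]
    - [0.08,0.016,1.6,0,0.9]
    - [0.08,0.016,1.7,0,0.9]
    - [0.08,0.016,1.75,0,0.9]
    - [0.08,0.016,1.75,0,0.9]
    - [0.08,0.016,1.75,0,0.9]

```text
time: 5.83
tool_pos: [0.578, -0.0443, 0.042]
ee_rot: [3.141, -0.0, 1.34]
wrist_force: [0.8, -0.2, -1.5]
width: 0.028
finger_force: 29.8
```

The knob is inside the channel with no contact force. I'll lower it the last few millimetres.

Call:
servo_tool:
  moves:
    - [0,0,0.05,0,0.9]
    - [0,0,0.09,0,0.9]
    - [0,0,0.12,0,0.9]
    - [0,0,0.12,0,0.9]
    - [0,0,0.12,0,0.9]

```text
time: 6.25
tool_pos: [0.5777, -0.0443, 0.0387]
ee_rot: [-3.142, -0.0, 1.34]
wrist_force: [0.6, 0.1, -1.5]
width: 0.028
finger_force: 29.8
```

Call:
servo_tool:
  moves:
    - [0,0,0.02,0,0.66]
    - [0,0,0.02,0,0.6]
    - [0,0,0.02,0,0.55]
    - [0,0,0.02,0,0.5]
    - [0,0,0.02,0,0.5]
    - [0,0,-0.5,0,0.5]
    - [0,0,-1.5,0,0.5]
    - [0,0,-3,0,0.5]
    - [0,0,-4,0,0.5]
    - [0,0,-4,0,0.5]

```text
time: 7.08
tool_pos: [0.5816, -0.045, 0.1465]
ee_rot: [3.128, -0.001, 1.34]
wrist_force: [-0.3, -0.2, 1.0]
width: 0.0474
finger_force: 0.0
```

Run:
```python
from bench import robot
import cv2,json,numpy as np
o=robot.get_obs();s=robot.snapshot("wrist")
im=s.pop("image");cv2.imwrite("pics/w4.png",cv2.resize(cv2.convertScaleAbs(im,alpha=1.6)[110:350,130:450],None,fx=2.5,fy=2.5,interpolation=cv2.INTER_CUBIC));print(o["tool_pos"],o["ee_rot"],o["width"],o["finger_force"],o["time"],o["joint_positions"])
s.update(tool_pos=o["tool_pos"],ee_rot=o["ee_rot"])
json.dump({k:np.asarray(v).tolist() for k,v in s.items()},open("w4.json","w"))
```

```text
[ 0.58161219 -0.04496587  0.14654297] [ 3.12812768e+00 -8.93048675e-04  1.33952115e+00] 0.04737322093623601 0.0 7.0833 [-1.74414323e-01  1.69031345e-01  1.39647544e+00  1.26334627e-04
  1.56259190e+00  5.68666818e-02]
```

View pics/w4.png

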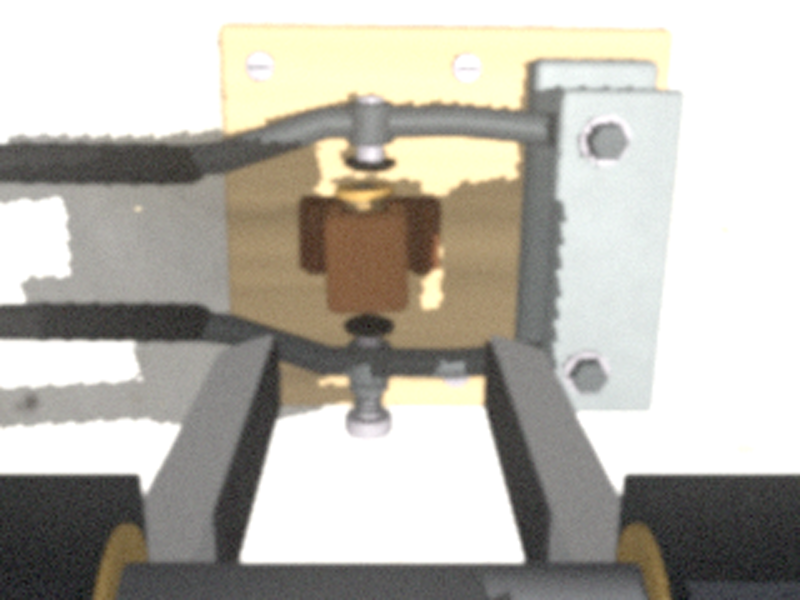

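Wrist view: the knob lies square in the nest (327–408 × 205–310) with clear gaps to both pads (370,163) and (369,325). Next I'll move over the grips and turn 90°.

Call:
servo_tool:
  moves:
    - [0,-1,-0.5,-1.1,0]
    - [0,-2,-0.5,-2.2,0]
    - [0.1,-3,-0.5,-3.3,0]
    - [0.18,-3.9,-0.5,-4.4,0]
    - [0.18,-3.9,-0.5,-5.5,0]
    - [0.18,-3.9,-0.5,-6.6,0]
    - [0.18,-3.9,-0.5,-7.7,0]
    - [0.18,-3.9,-0.5,-8.8,0]
    - [0.18,-3.9,-0.5,-9.9,0]
    - [0.18,-3.9,-0.5,-11,0]

```text
time: 7.97
tool_pos: [0.4828, -0.0174, 0.1492]
ee_rot: [-3.14, -0.003, 2.497]
wrist_force: [0.5, -0.1, 0.2]
width: 0.0943
finger_force: 0.0
```

Call:
servo_tool:
  moves:
    - [0,0,0,-1.1,0]
    - [0,0,0,-2.2,0]
    - [0,0,0,-3.2,0]
    - [0,0,0,-4,0]
    - [0,0,0,-4,0]
    - [0,0,0,-4,0]
    - [0,0,0,-4,0]
    - [0,0,0,-4,0]

```text
time: 8.63
tool_pos: [0.4836, -0.0175, 0.1507]
ee_rot: [3.142, -0.001, 2.909]
wrist_force: [0.1, -0.2, -0.3]
width: 0.0942
finger_force: 0.0
```

Run:
```python
from bench import robot
import cv2,json,numpy as np
o=robot.get_obs();s=robot.snapshot("wrist")
im=s.pop("image");cv2.imwrite("pics/w5.png",cv2.convertScaleAbs(im,alpha=1.6));print(o["tool_pos"],o["ee_rot"],o["width"],o["time"])
s.update(tool_pos=o["tool_pos"],ee_rot=o["ee_rot"])
json.dump({k:np.asarray(v).tolist() for k,v in s.items()},open("w5.json","w"))
```

```text
[ 0.4835847  -0.01752875  0.15066848] [ 3.14156067e+00 -9.59077036e-04  2.90909567e+00] 0.094151718507439 8.6333
```

View pics/w5.png

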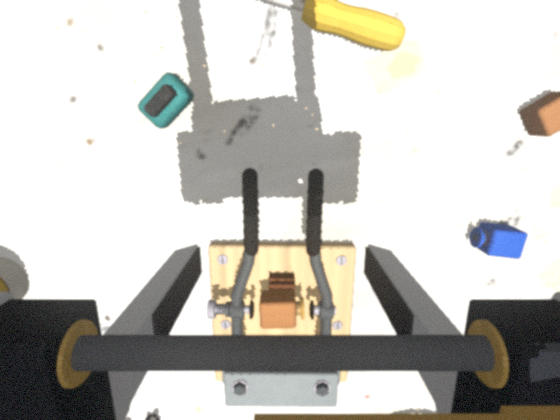

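Wrist view: the grips are at x 250 and 316 (midpoint 283, on the tool axis), reaching from y 170 to y 252. The knob is still in the nest.

Run:
```python
from h import *
f="w5.json";j=json.load(open(f));tp=np.array(j["tool_pos"]);R=Ro.from_euler("xyz",j["ee_rot"]).as_matrix()
for p in[(250,170),(316,170),(252,252),(314,252)]:print((R.T@(wray(f,p,.042)-tp)).round(4))
```

```text
[ 0.034  -0.0282  0.1087]
[0.034  0.0289 0.1087]
[-0.0421 -0.0283  0.1086]
[-0.0421  0.0291  0.1086]
```

Call:
servo_tool:
  moves:
    - [-0.1,-0.02,1,0,0]
    - [-0.1,-0.02,2,0,0]
    - [-0.1,-0.02,3,0,0]
    - [-0.1,-0.02,4,0,0]
    - [-0.1,-0.02,4.7,0,0]
    - [-0.1,-0.02,5.05,0,0]
    - [-0.1,-0.02,5.05,0,0.1]
    - [-0.1,-0.02,5.05,0,0.2]
    - [-0.1,-0.02,5.05,0,0.2]
    - [-0.1,-0.02,5.05,0,0.2]

```text
time: 9.52
tool_pos: [0.4876, -0.0188, 0.0268]
ee_rot: [3.141, 0.003, 2.91]
wrist_force: [0.1, 0.3, 0.8]
width: 0.0757
finger_force: 0.0
```

Call:
servo_tool:
  moves:
    - [0,0,0,0,0.22]
    - [0,0,0,0,0.24]
    - [0,0,0,0,0.26]
    - [0,0,0,0,0.28]
    - [0,0,0,0,0.28]
    - [0,0,0,0,0.28]

```text
time: 10.02
tool_pos: [0.4868, -0.0188, 0.0255]
ee_rot: [3.141, 0.001, 2.91]
wrist_force: [1.0, -0.5, 1.8]
width: 0.0678
finger_force: 1.4
```

Call:
servo_tool:
  moves:
    - [0,0,0,0,0.3]
    - [0,0,0,0,0.32]
    - [0,0,0,0,0.34]
    - [0,0,0,0,0.36]
    - [0,0,0,0,0.38]
    - [0,0,0,0,0.39]
    - [0,0,0,0,0.4]
    - [0,0,0,0,0.4]

```text
time: 10.68
tool_pos: [0.4865, -0.0187, 0.0251]
ee_rot: [3.141, 0.001, 2.91]
wrist_force: [1.7, 0.3, 2.5]
width: 0.0568
finger_force: 1.6
```

Call:
servo_tool:
  moves:
    - [0,0,0,0,0.41]
    - [0,0,0,0,0.42]
    - [0,0,0,0,0.43]
    - [0,0,0,0,0.44]
    - [0,0,0,0,0.44]

```text
time: 11.1
tool_pos: [0.4863, -0.0187, 0.025]
ee_rot: [3.142, 0.0, 2.91]
wrist_force: [2.2, -0.1, 0.5]
width: 0.0529
finger_force: 1.7
```

Call:
servo_tool:
  moves:
    - [0,0,0,0,0.45]
    - [0,0,0,0,0.46]
    - [0,0,0,0,0.46]

```text
time: 11.35
tool_pos: [0.4862, -0.0187, 0.0249]
ee_rot: [3.141, 0.0, 2.91]
wrist_force: [1.9, -0.6, 0.7]
width: 0.0507
finger_force: 1.7
```

Call:
servo_tool:
  moves:
    - [0,0,0,0,0.47]
    - [0,0,0,0,0.48]
    - [0,0,0,0,0.48]

```text
time: 11.6
tool_pos: [0.4862, -0.0187, 0.0249]
ee_rot: [3.142, 0.0, 2.91]
wrist_force: [3.1, 0.1, 0.6]
width: 0.049
finger_force: 1.8
```

Call:
servo_tool:
  moves:
    - [0,0,0,0,0.49]
    - [0,0,0,0,0.49]
    - [0,0,0,0,0.49]

```text
time: 11.85
tool_pos: [0.4862, -0.0186, 0.0249]
ee_rot: [3.141, 0.0, 2.91]
wrist_force: [2.9, -0.5, 0.2]
width: 0.0485
finger_force: 1.8
```

Call:
servo_tool:
  moves:
    - [0,0,0,0,0.5]
    - [0,0,0,0,0.5]
    - [0,0,0,0,0.5]

```text
time: 12.1
tool_pos: [0.4863, -0.0185, 0.0249]
ee_rot: [3.141, 0.0, 2.91]
wrist_force: [2.5, -0.5, -0.2]
width: 0.0471
finger_force: 2.1
```

Call:
servo_tool:
  moves:
    - [0,0,0,0,0.51]
    - [0,0,0,0,0.51]
    - [0,0,0,0,0.51]

```text
time: 12.35
tool_pos: [0.4862, -0.0186, 0.0249]
ee_rot: [3.141, 0.0, 2.91]
wrist_force: [3.5, -0.2, -1.1]
width: 0.0458
finger_force: 2.1
```

Call:
servo_tool:
  moves:
    - [0,0,0,0,0.52]
    - [0,0,0,0,0.52]
    - [0,0,0,0,0.52]

```text
time: 12.6
tool_pos: [0.4862, -0.0187, 0.025]
ee_rot: [-3.142, 0.0, 2.91]
wrist_force: [3.4, -0.8, 0.5]
width: 0.0454
finger_force: 3.0
```

Contact has started. From here I'll take single steps.

Call:
servo_tool:
  moves:
    - [0,0,0,0,0.53]
    - [0,0,0,0,0.53]
    - [0,0,0,0,0.53]

```text
time: 12.85
tool_pos: [0.4863, -0.0189, 0.025]
ee_rot: [-3.141, 0.0, 2.91]
wrist_force: [4.2, -1.3, -0.9]
width: 0.0441
finger_force: 4.2
```

Call:
servo_tool:
  moves:
    - [0,0,0,0,0.54]
    - [0,0,0,0,0.54]
    - [0,0,0,0,0.54]

```text
time: 13.1
tool_pos: [0.4863, -0.0189, 0.025]
ee_rot: [-3.141, 0.0, 2.91]
wrist_force: [3.3, -1.4, -0.4]
width: 0.0433
finger_force: 5.4
```

Call:
servo_tool:
  moves:
    - [0,0,0,0,0.55]
    - [0,0,0,0,0.55]
    - [0,0,0,0,0.55]

```text
time: 13.35
tool_pos: [0.4864, -0.0188, 0.025]
ee_rot: [-3.142, 0.001, 2.91]
wrist_force: [4.3, -2.1, -2.1]
width: 0.0424
finger_force: 6.7
```

Call:
servo_tool:
  moves:
    - [0,0,0,0,0.56]
    - [0,0,0,0,0.56]
    - [0,0,0,0,0.56]

```text
time: 13.6
tool_pos: [0.4864, -0.0188, 0.025]
ee_rot: [-3.142, 0.001, 2.91]
wrist_force: [5.6, -1.9, -1.9]
width: 0.0412
finger_force: 8.0
```

Call:
servo_tool:
  moves:
    - [0,0,0,0,0.57]
    - [0,0,0,0,0.57]
    - [0,0,0,0,0.57]

```text
time: 13.85
tool_pos: [0.4865, -0.0188, 0.025]
ee_rot: [-3.141, 0.001, 2.91]
wrist_force: [4.6, -2.2, -1.6]
width: 0.0405
finger_force: 9.2
```

Call:
servo_tool:
  moves:
    - [0,0,0,0,0.58]
    - [0,0,0,0,0.58]
    - [0,0,0,0,0.58]

```text
time: 14.1
tool_pos: [0.4865, -0.0188, 0.025]
ee_rot: [-3.141, 0.001, 2.91]
wrist_force: [5.9, -1.7, -1.9]
width: 0.0397
finger_force: 10.0
```

Call:
servo_tool:
  moves:
    - [0,0,0,0,0.585]
    - [0,0,0,0,0.585]
    - [0,0,0,0,0.585]

```text
time: 14.35
tool_pos: [0.4866, -0.0188, 0.025]
ee_rot: [-3.141, 0.001, 2.91]
wrist_force: [5.5, -2.7, -2.5]
width: 0.0393
finger_force: 10.7
```

Call:
servo_tool:
  moves:
    - [0,0,0,0,0.59]
    - [0,0,0,0,0.59]
    - [0,0,0,0,0.59]

```text
time: 14.6
tool_pos: [0.4866, -0.0189, 0.025]
ee_rot: [-3.141, 0.001, 2.91]
wrist_force: [5.0, -2.3, -1.0]
width: 0.0389
finger_force: 11.5
```

Call:
servo_tool:
  moves:
    - [0,0,0,0,0.595]
    - [0,0,0,0,0.595]
    - [0,0,0,0,0.595]

```text
time: 14.85
tool_pos: [0.4866, -0.0189, 0.025]
ee_rot: [-3.141, 0.001, 2.91]
wrist_force: [4.3, -2.1, -2.7]
width: 0.0385
finger_force: 12.3
```

Call:
servo_tool:
  moves:
    - [0,0,0,0,0.6]
    - [0,0,0,0,0.6]
    - [0,0,0,0,0.6]

```text
time: 15.1
tool_pos: [0.4867, -0.0189, 0.025]
ee_rot: [-3.141, 0.001, 2.91]
wrist_force: [5.9, -2.5, -3.1]
width: 0.038
finger_force: 11.1
```

Call:
servo_tool:
  moves:
    - [0,0,0,0,0.6]
    - [0,0,0,0,0.603]
    - [0,0,0,0,0.603]

```text
time: 15.35
tool_pos: [0.4867, -0.0189, 0.025]
ee_rot: [-3.141, 0.001, 2.91]
wrist_force: [6.2, -3.1, -2.0]
width: 0.0379
finger_force: 11.4
```

Call:
servo_tool:
  moves:
    - [0,0,0,0,0.608]
    - [0,0,0,0,0.608]
    - [0,0,0,0,0.608]

```text
time: 15.6
tool_pos: [0.4867, -0.0189, 0.025]
ee_rot: [-3.141, 0.001, 2.91]
wrist_force: [5.2, -2.1, -2.3]
width: 0.0373
finger_force: 12.0
```

Call:
servo_tool:
  moves:
    - [0,0,0,0,0.613]
    - [0,0,0,0,0.613]
    - [0,0,0,0,0.613]

```text
time: 15.85
tool_pos: [0.4867, -0.0189, 0.025]
ee_rot: [-3.141, 0.001, 2.91]
wrist_force: [5.0, -1.7, -2.7]
width: 0.037
finger_force: 3.4
```

The force fell from 12 N to 3.4 N, so the insert gave. I'll hold once to confirm.

Call:
servo_tool:
  moves:
    - [0,0,0,0,0.613]
    - [0,0,0,0,0.613]

```text
time: 16.02
tool_pos: [0.4859, -0.0185, 0.025]
ee_rot: [3.141, -0.001, 2.91]
wrist_force: [2.5, -1.3, -0.7]
width: 0.0366
finger_force: 2.3
```

It has settled at 2.3 N, so the insert is home. I'll open gently, then lift away.

Call:
servo_tool:
  moves:
    - [0,0,0,0,0.57]
    - [0,0,0,0,0.52]
    - [0,0,0,0,0.47]
    - [0,0,0,0,0.42]
    - [0,0,0,0,0.36]
    - [0,0,0,0,0.3]
    - [0,0,0,0,0.22]
    - [0,0,0,0,0.12]
    - [0,0,0,0,0]
    - [0,0,0,0,0]

```text
time: 16.85
tool_pos: [0.4863, -0.0187, 0.0249]
ee_rot: [3.142, 0.0, 2.91]
wrist_force: [-0.1, -0.1, 0.5]
width: 0.0895
finger_force: 0.0
```

Call:
servo_tool:
  moves:
    - [0,0,0,0,0]
    - [0,0,-0.5,0,0]
    - [0,0,-1.5,0,0]
    - [0,0,-3,0,0]
    - [0,0,-4.5,0,0]
    - [0,0,-5.5,0,0]
    - [0,0,-5.5,0,0]
    - [0,0,-5.5,0,0]
    - [0,0,-5.5,0,0]

```text
time: 17.6
tool_pos: [0.4856, -0.0186, 0.1614]
ee_rot: [-3.142, -0.002, 2.91]
wrist_force: [1.1, -0.4, -0.7]
width: 0.094
finger_force: 0.0
```

Run:
```python
from bench import robot
import cv2
s=robot.snapshot("wrist");im=s["image"]
cv2.imwrite("pics/w6.png",cv2.resize(cv2.convertScaleAbs(im,alpha=1.6)[150:350,180:400],None,fx=3,fy=3,interpolation=cv2.INTER_CUBIC));print(robot.get_obs()["time"])
```

```text
17.65
```

View pics/w6.png

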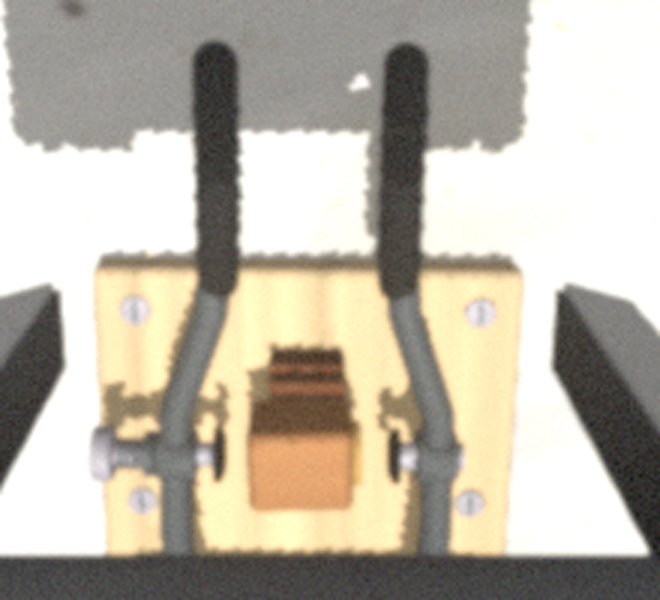

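The handles are open. The knob lies in the nest (crop 250–355 × 400–508) with its insert flush-home: only a thin brass edge shows at (357,455). I'm handing in the job.

```bash
python3 -c "
from bench import robot
print(robot.close_job())"
```

```text
the job is handed in; nothing more can be done
None
```

The proud knob lies in the nest with its insert snapped home: the force peaked at about 12 N and fell to 2.3 N, and I stopped squeezing there. The handles sprang open, the arm is clear, and the job was handed in at about 17.7 s; no verdict came back.

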